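# Knock the stop pin down and wedge up the pan

## Robot

A 6-joint arm with a two-finger parallel gripper is mounted at the origin on the work surface. World frame = base frame: x ahead of the robot, y to its left, z up, the work surface at z = 0. Lengths are in mm, angles in rad, forces in N, time in s.
With the tool pointing down it reaches from about 350 to 975 mm from the base axis. Payload 7.1 kg.
Tool frame: the origin (TCP) lies at the very end of the fingers, on their centre line; the grasp point (between the pads) lies 19 mm behind it (ctrl.tcp_to_grasp is the distance from the TCP to the grasp point, in mm); z points along the fingers, x is the direction in which the jaws open and shut, and the axes are right-handed (so a half turn about z gives the same grasp; the last joint's range is limited). The gripper opens to 88 mm and grips with 3 to 60 N. Pads are 20 mm wide; open, the fingers measure 115 mm over their backs; the gripper's body (75 mm by 178 mm) begins 61 mm behind the grasp point.
Start: joints at [-1.31, 0.423, 1.63, -0, 1.089, -0.019], TCP at [172.62, -600.672, 222.675] pointing down, gripper open.
Joint ranges: [-3, 3], [-0.9, 2.11], [0.09, 2.58], [-1.31, 4.45], [0.11, 2.69], [-2.54, 2.54]. Speed limits (rad/s): [2.39, 2.39, 3.01, 3.14, 3.14, 3.14].

## Interface

Orientations are given as a rotation vector (axis times angle).
In Python, from workcell import get_obs, viewer, ctrl, masks_of gives the robot as it stands. The module is installed in compiled form; this text tells all that it offers.
- The arm moves only by the shell command python3 -m inch 'ROWS'. ROWS is JSON, a list of rows, each an object of numbers: "tx", "ty", "tz": the shift along the tool's x, y, z in cm; "ax", "ay", "az": the turn, a rotation vector about the tool's x, y, z in degrees; "jaw": the opening, from 0 (shut) to 1 (fully open). In form: [{"tx": .., "ty": .., "tz": .., "ax": .., "ay": .., "az": .., "jaw": ..}, ...]. A call has 1 to 12 rows; each row shifts and turns the commanded pose from where the row before left it, along the tool's axes as they then stand; what a row does not reach is not made up. A row lasts 1/8 s, in which the tool goes at most 62.5 mm and 10.7 degrees, less where a joint would pass 70% of its speed; a pose out of reach is approached as far as the arm can. A call is refused whole if a number of a shift passes 6.25 or a number of a turn 10.7, either way. A call with a gripper value outside its range is refused whole. The fingers move at their own pace and stop on an object; the grip force is fixed at half the most. Time passes only in rows, so rows that do not move let the fingers close. It gives the time, the measured TCP pose, the force and the opening at its end, in the units of the state.
- get_obs(): the state, without advancing time (a new reading comes with each control period).
- viewer.get_image(name): name is "scene" or "top" or "wrist"; returns (picture, depth): 420x560x3 uint8, red, green, blue; 420x560 float32, mm along the optical axis (not along the pixel's ray), 0 where there is no reading.
- viewer.get_calibration(name): a dict with "fx", "fy", "cx", "cy" (pixels), "distortion" ([k1, k2, p1, p2, k3] as OpenCV has them; the pictures are not rectified), "rvec" (rotation vector, rad) and "tvec" (3), from world to camera coordinates, as OpenCV has them. Camera axes: x right, y down, z forward; pixel columns grow to the right and rows downward; lengths in mm; the calibration is good to about 2 mm. A picture is of the moment at which its call begins: read the wrist's pose just before it. get_calibration takes no time and is no camera call; for the wrist camera it gives the pose at the moment of the call.
- ctrl.close_job(): hands the job in, once; it reports no verdict.
Trained networks look in the newest picture that a camera, given by its name, has taken for a name from the list of things; names that differ only in an ending like _2 or _b are one class to them, and where a whole thing is asked for, a point or a joint stands for the part that bears it (a point fixed in the world has none). Each returns a list of dicts, best first, with "score" (0 to 1); they miss things now and then, are a little off and sometimes report something else, mostly with a low value. They report only what shows in the picture. A call takes as long as a camera call. They do not tell look-alikes from the thing itself.
- masks_of(camera, thing): "pixels" (420x560 bool, what is visible of it) and "location" ([column, row] in pixels, amid what is visible of it).
The state is a dict: "t": time; "qpos": joint angles; "qvel": joint speeds; "joint_torque": joint torques, N m; "ee_pos": TCP position; "orientation": TCP orientation; "ft_force": force on the tool from outside, world axes, zero at the start; "moment": the same for the moment, N m; "width": finger opening in mm.
Only numpy, scipy, OpenCV 4.12 (cv2) and the standard library are available. Lean on these libraries where they do the work, as an engineer would, in place of code of your own. Each camera call takes 0.05 s, during which the arm holds its last target. There are 200 camera calls.

## Task

The pan's two front screw feet are to be adjusted: take the mallet, knock the stop pin that stands in the wedge's way in front of the pan down flush with the plate, and set the mallet down on the bench clear of the plate. Then slide the hardwood wedge thin end first, flat on the plate, straight in under the middle of the pan's front edge until both front feet just come clear of the plate (a gap of about 3 mm, the pan never jacked much higher), and finish holding the wedge there in the gripper with the pan's weight on it and its back feet still on the plate. Do not touch the pan with the gripper or the mallet, and leave everything else on the bench where it is.

Things in the scene. Friction and masses are not known exactly. Their poses are not given: they have to be found in the camera images.
- plate: Steel fixture plate screwed to the bench, 400 (x) x 340 (y) x 20 thick, with 16 mm holes on a 50 mm grid. It stays put in a run. Origin: centre of its underside, on the bench (its top is 20 above); x points to the back, y left. An angle-iron fence 240 wide, 30 high, is bolted along its back, front face at x = +163.
- pin_top (a point): Centre of the top face of the steel stop pin, 16 across, which stands out of a bushed hole at x = -75, y = 0 of the plate, about 40 in front of the pan.
- pin (a joint): How far the pin has been driven down, in m: it stands 20 mm proud of the plate at 0 and is flush at 0.020. It is a sprung pin: a bow spring in its side grips the hole, so it needs about 9 N to move (more when moved fast) and stays where it is left.
- pan: Open stainless steel pan, 190 deep (x), 260 wide (y), 42 high on four screw feet, about 1.2 kg, with an 8 mm lip outwards round its top. Origin: middle of the pan, at the undersides of the feet; x points to the back, y left. Its flat underside is 12 above the feet's undersides. Feet: discs 26 across at x +-78, y +-108. It starts 3 to 6 short of the fence and slides back to it when pushed.
- foot_left (a point): Middle of the underside of the pan's front left foot.
- foot_right (a point): Middle of the underside of the pan's front right foot.
- front_edge (a point): Middle of the lower front edge of the pan, 12 above the feet's undersides: the wedge goes in under this point.
- mallet: Soft-faced mallet, 0.5 kg, standing steadily on one face of its head: head a black upright cylinder 42 across, 80 high; wooden handle level, 22 wide, 26 high, its axis 40 above the lower face, reaching out to x = -200. Origin: centre of the head's lower face; x points from handle to head.
- mallet_grip (a point): Point on the handle's axis 45 from the head's axis: a good place to hold it, near its balance, fingers closing across the handle.
- mallet_head (a point): Middle of the mallet's head (40 from both faces).
- wedge: Plain hardwood wedge lying flat, 144 long (x), 36 wide, 4 thick at the thin end and 28 at the thick end: the top rises 1 in 6. Origin: middle of the underside; x points to the thin end. Best held across its sides near the thick end (x = -50).
- wedge_tip (a point): Middle of the thin end's lower edge, at x = +72 of the wedge.
- packer: Bystander: plain hardwood packer, a rectangular block 45 x 110 x 20, no taper, lying at the far left of the bench. Leave it alone. Origin: middle of its underside.
- compound_bar: Bystander: bar of polishing compound, 100 x 40 x 40, on the plate's front left corner. Leave it alone. Origin: middle of its underside.
- square: Bystander: small engineer's square, 80 x 56 x 14, flat on the plate's front right corner. Leave it alone. Origin: middle of its underside.
- drum_blue: Bystander: blue flap drum, 100 across, 100 high, standing at the left rear. Leave it alone. Origin: middle of its underside.
- drum_brown: Bystander: brown flap drum, 100 across, 100 high, standing at the left rear. Leave it alone. Origin: middle of its underside.
- angle_grinder: Bystander: angle grinder lying at the far right, about 320 long, 120 high. Leave it alone. Origin: middle of its underside.
- die_grinder: Bystander: slim air grinder lying at the right rear, about 190 long, 36 high. Leave it alone. Origin: middle of its underside.
Things that resemble listed ones, but are neither listed nor needed, are in the scene too. What is shaped like the wedge but purple or turquoise is not meant.

How it is judged (in metres and radians):
On the way, in this order (a step that is already met when the one before it is completed fails the run):
1. the pin is driven flush (within 2 mm) with the mallet's head on it (value of joint pin above 0.018 m and distance between mallet_head and pin_top below 0.056 m), for 0.05 s.
2. the pan's front feet come clear of the plate, lifted by the wedge (z of each of foot_left, foot_right in the frame of plate above 0.021 m and contact force between wedge and pan above 1 N), for 0.2 s.
At the end, for the whole second after the job is handed in: Both front feet 1 to 6 mm off the plate, back feet on it; held wedge flat, carrying the front by over 2 N, straight (0.2 rad), tip within 40 mm of the middle and 30 mm or more in; pan within 25 mm of its start; pin within 2 mm of flush; mallet at rest on the bench, touching neither plate nor pan (z of foot_left in the frame of plate between 0.021 and 0.026 m and z of foot_right in the frame of plate between 0.021 and 0.026 m and value of joint pin above 0.018 m and contact force between wedge and pan above 2 N and contact force between each of wedge, pan and plate above 1 N and contact force between the fingers and wedge above 2 N and contact force between mallet and pan below 0.1 N and contact force between mallet and plate below 0.1 N and contact force between mallet and the arm below 0.1 N and contact force between mallet and the fingers below 0.1 N and height (world z) of mallet_head below 0.06 m and linear speed of each of mallet, pan below 0.02 m/s and angle between wedge's own z axis and vertical below 0.08 rad and angle between the x axis of wedge and the x axis of pan, either way round below 0.2 rad and x of wedge_tip in the frame of front_edge above 0.03 m and y of wedge_tip in the frame of front_edge between -0.04 and 0.04 m and distance of pan from where it was at the start of the episode below 0.025 m); the arm keeps its last pose, push and grip.
It fails at once if the pan is jacked up more than 9 mm at the front (z of any of foot_left, foot_right in the frame of plate above 0.029 m).
It fails at once if the gripper or arm touches the pan (contact force between any of the arm, the fingers and pan above 2 N).
It fails at once if the mallet knocks the pan (contact force between mallet and pan above 3 N).
It fails at once if a bystander is moved more than 30 mm (distance of any of packer, compound_bar, square, drum_blue, drum_brown, angle_grinder, die_grinder from where it was at the start of the episode above 0.03 m).
It also fails if it takes over 72 s, if anything falls off the work surface, if the arm or the gripper's body presses on something with over 40 N, if the wrist force passes 120 N, or if a joint passes its speed limit or range.

## Working session

There is one attempt and no reset: what is moved stays moved. The work goes in short steps, Python scripts to look and compute and a shell command to move; the robot and the scene stay as the last step left them, time stands still between calls to the robot, and variables do not carry over. Pictures are saved under pics/ and viewed, about 8 in all and at most 12, crops included, and the job is handed in when it is done.

```bash
mkdir -p pics; cat > h.py <<'E'
import numpy as np, cv2
from workcell import get_obs, viewer, ctrl, masks_of
from scipy.spatial.transform import Rotation as R
def cal(n):
    c=viewer.get_calibration(n); K=np.array([[c['fx'],0,c['cx']],[0,c['fy'],c['cy']],[0,0,1]])
    return K,np.array(c['distortion'],float),R.from_rotvec(np.ravel(c['rvec'])).as_matrix(),np.ravel(c['tvec'])
def cloud(n,d,c=None):
    K,D,Rm,t=c or cal(n); v,u=np.mgrid[0:d.shape[0],0:d.shape[1]]
    p=cv2.undistortPoints(np.stack([u,v],-1).reshape(-1,1,2).astype(float),K,D).reshape(d.shape+(2,))
    X=np.dstack([p*d[...,None],d]); W=(X-t)@Rm
    W[d<=0]=np.nan; return W
def proj(n,P):
    K,D,Rm,t=cal(n); return cv2.projectPoints(np.atleast_2d(np.array(P,float)),cv2.Rodrigues(Rm)[0],t,K,D)[0].reshape(-1,2)
def save(n,im): cv2.imwrite('pics/'+n+'.png',im[...,::-1])
E
python3 - <<'E'
from h import *
for n in ('scene','top'):
    im,d=viewer.get_image(n); save(n+'0',im); np.savez(n+'0.npz',im=im,d=d,W=cloud(n,d))
    K,D,Rm,t=cal(n); print(n,-Rm.T@t, K[0,0])
    for th in ('plate','pin_top','pan','mallet','wedge','packer'):
        for m in masks_of(n,th):
            W=cloud(n,d)[m['pixels']]; print(th,round(m['score'],2),np.round(m['location']),m['pixels'].sum(),np.round(np.nanmedian(W,0)))
o=get_obs();print(o['t'],o['ee_pos'],o['orientation'],o['ft_force'],o['width'])
E
```

```text
scene [ 842.51363928  636.38604584 1237.89665629] 416.0692150352802
plate 0.65 [251. 207.] 5433 [532.   6.  20.]
pin_top 0.33 [222. 219.] 4881 [662.   6.  36.]
pan 0.73 [223. 221.] 4967 [662.   6.  36.]
pan 0.4 [329. 270.] 561 [467. 329.  15.]
mallet 0.57 [230. 125.] 621 [ 442. -314.   50.]
wedge 0.58 [380. 248.] 569 [279. 357.  15.]
wedge 0.57 [402. 365.] 748 [463. 677.  15.]
wedge 0.56 [330. 268.] 636 [466. 329.  14.]
packer 0.9 [382. 305.] 588 [400. 512.  20.]
top [ 186.85757799   57.61419946 1602.5281718 ] 482.76377094998196
plate 0.95 [312. 200.] 6206 [515. -37.  20.]
pan 0.86 [295. 156.] 5024 [667.   6.  36.]
mallet 0.55 [398. 224.] 635 [ 424. -320.   53.]
mallet 0.47 [296. 155.] 4923 [667.   7.  36.]
wedge 0.9 [199. 217.] 496 [467. 326.  16.]
wedge 0.9 [ 98. 220.] 506 [459. 675.  15.]
wedge 0.86 [192. 278.] 492 [273. 344.  16.]
packer 0.62 [150. 238.] 451 [396. 506.  19.]
0.7 [ 172.62649378 -600.68494864  222.6980118 ] [ 2.50947903e+00 -1.88995484e+00  6.11553165e-05] [-0.16403672  0.01130417 -0.61574469] 87.74758100675118
```

View pics/top0.png

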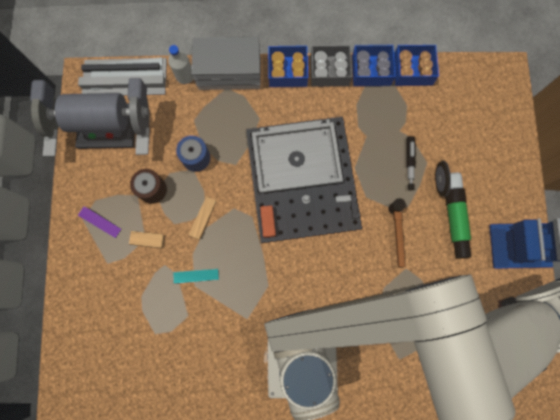

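View pics/scene0.png

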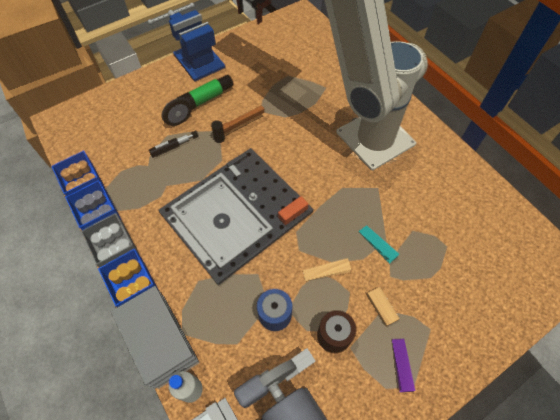

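Top view: wedge candidates are the hardwood taper at (199,217), the packer (147,239, block), purple (98,220) and turquoise (195,276). I take (199,217). The mallet's head is at (398,205) with its handle down to (400,265); the pin is at (306,198). Next come coarse poses.

```bash
cat > m.py <<'E'
from h import *
for n in ('top','scene'):
    z=np.load(n+'0.npz'); W=z['W']; d=z['d']; im=z['im'].astype(int)
    hsv=cv2.cvtColor(z['im'],cv2.COLOR_RGB2HSV)
    x,y,h=W[...,0],W[...,1],W[...,2]
    def rect(m,l):
        P=W[m][:,:2].astype(np.float32); r=cv2.minAreaRect(P); print(n,l,m.sum(),np.round(r[0],1),np.round(r[1],1),round(r[2],1),'zmed',np.round(np.nanmedian(h[m]),1),np.round(np.percentile(h[m],[2,98]),1))
    rect((h>14)&(h<100)&(x>380)&(x<800)&(y>-180)&(y<200),'plate+')
    rect((h>45)&(h<60)&(x>520)&(x<790)&(y>-160)&(y<160),'panrim+fence')
    rect((h>7)&(h<35)&(abs(x-467)<110)&(abs(y-327)<60),'wedge')
    rect((h>15)&(h<110)&(x>280)&(x<520)&(y>-355)&(y<-270),'mallet')
    rect((h>62)&(h<110)&(x>280)&(x<520)&(y>-355)&(y<-270),'mallethead')
    rect((h>30)&(h<55)&(x>400)&(x<530)&(y>-80)&(y<40),'pin')
K,D,Rm,t=cal('wrist'); c=-Rm.T@t; o=get_obs(); T=R.from_rotvec(o['orientation']).as_matrix()
print('wristcam in tool',T.T@(c-o['ee_pos']), 'axes in tool\n',np.round((Rm@T).T,2),K[0,0])
E
python3 m.py
```

```text
top plate+ 10826 [600.7 -13.1] [403.2 340.3] 7.2 zmed 28.1 [15.  64.7]
top panrim+fence 443 [663.7   6.7] [208.1 277.1] 6.7 zmed 57.0 [45.4 59.9]
top wedge 471 [467.7 326.2] [217.5 114.8] 0.7 zmed 16.4 [ 7.2 31. ]
top mallet 639 [ 401.7 -318.2] [ 41.2 220.2] 88.7 zmed 52.7 [29.9 83.9]
top mallethead 148 [ 410.8 -316.2] [ 40.4 202.9] 87.0 zmed 78.8 [64.2 85.8]
top pin 18 [511.2  -2.6] [13.4 63.3] 32.1 zmed 35.8 [30.2 43.2]
scene plate+ 10294 [600.7 -11.1] [400.7 341.7] 6.8 zmed 31.4 [15.6 63.2]
scene panrim+fence 526 [663.6   6.6] [207.3 278. ] 6.8 zmed 57.6 [45.4 60. ]
scene wedge 472 [474.9 326.8] [ 84.1 154.4] 89.4 zmed 16.7 [ 7.5 29.2]
scene mallet 567 [ 404.5 -323.1] [221.5  42.3] 3.1 zmed 50.9 [19.8 82.4]
scene mallethead 99 [ 492.4 -317.8] [41.3 36.3] 35.6 zmed 79.4 [63.2 84.4]
scene pin 12 [524.8 -21.3] [ 8.6 14.1] 7.0 zmed 36.1 [31.9 39.5]
wristcam in tool [  -0.23804854  -81.41877077 -162.24436618] axes in tool
 [[ 1.   -0.    0.  ]
 [ 0.    0.96  0.29]
 [-0.   -0.29  0.96]] 371.98982794377224
```

```bash
python3 -m inch '[{"tx":-2.07,"ty":-2.96,"tz":-0.3},{"tx":-2.07,"ty":-2.96,"tz":-0.3},{"tx":-2.07,"ty":-2.96,"tz":-0.3},{"tx":-2.07,"ty":-2.96,"tz":-0.3},{"tx":-2.07,"ty":-2.96,"tz":-0.3},{"tx":-2.07,"ty":-2.96,"tz":-0.3},{"tx":-2.07,"ty":-2.96,"tz":-0.3},{"tx":-2.07,"ty":-2.96,"tz":-0.3},{"tx":-2.07,"ty":-2.96,"tz":-0.3},{"tx":-2.07,"ty":-2.96,"tz":-0.3},{"az":8},{"az":8}]'
cat >> h.py <<'E'
def yaw(): 
    x=R.from_rotvec(get_obs()['orientation']).as_matrix()[:,0]; return np.degrees(np.arctan2(x[1],x[0]))
def plan(P,yw):
    "shift in tool axes (cm) at the current yaw, then az turn (deg)"
    o=get_obs(); T=R.from_rotvec(o['orientation']).as_matrix()
    print('now',np.round(o['ee_pos'],1),'yaw',round(yaw(),2),'tilt',np.round(T[:,2],4),'t',round(o['t'],2)); print('shift cm',np.round(T.T@(np.array(P)-o['ee_pos'])/10,2),'az',round((yaw()-yw+180)%360-180,2))
def look(n,tag):
    c=cal(n); im,d=viewer.get_image(n); save(tag,im); W=cloud(n,d,c); np.savez(tag+'.npz',im=im,d=d,W=W); return im,d,W
E
python3 - <<'E'
from h import *
plan([0,0,0],0)
im,d,W=look('wrist','w1')
x,y,h=W[...,0],W[...,1],W[...,2]
b=(y>-370)&(y<-270)&(x>250)&(x<540)
m=b&(h>46)&(h<60)&(x<465)
print(m.sum(),np.median(h[m]))
xs=np.arange(300,470,10)
q=[(np.mean(x[m&(abs(x-a)<5)]),np.mean(y[m&(abs(x-a)<5)]),np.ptp(y[m&(abs(x-a)<5)])) for a in xs if (m&(abs(x-a)<5)).sum()>5]; print(np.round(q,1))
q=np.array(q);p=np.polyfit(q[:,0],q[:,1],1);print('slope deg',np.degrees(np.arctan(p[0])))
k=b&(h>74)&(h<90); print('head',k.sum(),np.median(h[k]),cv2.minEnclosingCircle(W[k][:,:2].astype(np.float32)),cv2.minAreaRect(W[k][:,:2].astype(np.float32)))
for mm in masks_of('wrist','mallet'): print(mm['score'],mm['location'])
E
```

```text
now [ 172.6 -600.7  222.7] yaw -73.97 tilt [ 0. -0. -1.] t 0.7
shift cm [-62.5    0.    22.27] az -73.97
0 nan
[]$[0]: bad value
  return _methods._mean(a, axis=axis, dtype=dtype,
  ret = ret.dtype.type(ret / rcount)
Traceback (most recent call last):
IndexError: too many indices for array: array is 1-dimensional, but 2 were indexed
```

View pics/w1.png

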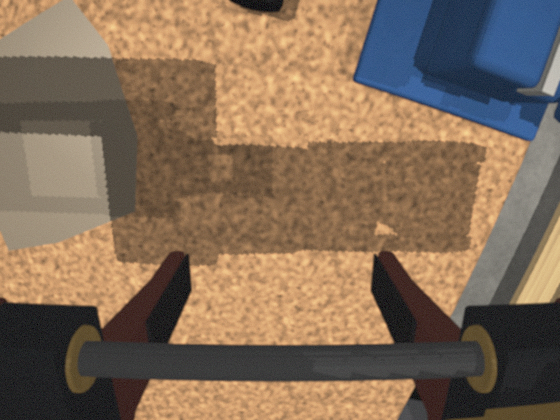

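That picture shows only bare bench from the start pose, because the move was refused: each row needs every key.

```bash
python3 -m inch '[{"tx":-2.07,"ty":-2.96,"tz":-0.3,"ax":0,"ay":0,"az":0,"jaw":1},{"tx":-2.07,"ty":-2.96,"tz":-0.3,"ax":0,"ay":0,"az":0,"jaw":1},{"tx":-2.07,"ty":-2.96,"tz":-0.3,"ax":0,"ay":0,"az":0,"jaw":1},{"tx":-2.07,"ty":-2.96,"tz":-0.3,"ax":0,"ay":0,"az":0,"jaw":1},{"tx":-2.07,"ty":-2.96,"tz":-0.3,"ax":0,"ay":0,"az":0,"jaw":1},{"tx":-2.07,"ty":-2.96,"tz":-0.3,"ax":0,"ay":0,"az":0,"jaw":1},{"tx":-2.07,"ty":-2.96,"tz":-0.3,"ax":0,"ay":0,"az":0,"jaw":1},{"tx":-2.07,"ty":-2.96,"tz":-0.3,"ax":0,"ay":0,"az":0,"jaw":1},{"tx":-2.07,"ty":-2.96,"tz":-0.3,"ax":0,"ay":0,"az":0,"jaw":1},{"tx":-2.07,"ty":-2.96,"tz":-0.3,"ax":0,"ay":0,"az":0,"jaw":1},{"tx":0,"ty":0,"tz":0,"ax":0,"ay":0,"az":8,"jaw":1},{"tx":0,"ty":0,"tz":0,"ax":0,"ay":0,"az":8,"jaw":1}]'
cat > mal.py <<'E'
from h import *
plan([0,0,0],-90)
im,d,W=look('wrist','w2')
x,y,h=W[...,0],W[...,1],W[...,2]
b=(y>-370)&(y<-270)&(x>250)&(x<540)
m=b&(h>46)&(h<60)&(x<465)
print(m.sum(),np.median(h[m]))
q=[]
for a in range(300,470,10):
    s=m&(abs(x-a)<5)
    if s.sum()>5: q.append((x[s].mean(),(y[s].min()+y[s].max())/2,np.ptp(y[s]),np.median(h[s])))
q=np.array(q);print(np.round(q,1))
p=np.polyfit(q[:,0],q[:,1],1);print('slope deg',np.degrees(np.arctan(p[0])))
k=b&(h>74)&(h<90); P=W[k][:,:2].astype(np.float32); print('head',k.sum(),np.median(h[k]),cv2.minEnclosingCircle(P),P.min(0),P.max(0))
E
python3 mal.py
```

```text
t: 2.25
ee_pos: [400.4, -319.5, 252.9]
orientation: [-2.218, 2.224, -0.001]
ft_force: [0.8, 0.1, -0.6]
width: 87.6
now [ 400.4 -319.5  252.9] yaw -90.16 tilt [ 3.e-04 -2.e-04 -1.e+00] t 2.25
shift cm [-31.84  40.14  25.27] az -0.16
3504 52.865532639777655
[[ 300.5 -324.9   21.8   52.4]
 [ 310.1 -324.9   21.7   52.7]
 [ 319.9 -324.9   21.5   52.5]
 [ 329.9 -324.8   21.3   52.7]
 [ 340.  -323.8   21.1   52.7]
 [ 350.1 -323.8   21.    52.7]
 [ 359.9 -323.8   20.8   52.7]
 [ 370.  -323.7   20.6   52.7]
 [ 380.1 -323.8   20.5   52.8]
 [ 390.  -323.2   21.4   52.6]
 [ 400.2 -323.2   21.2   52.7]
 [ 410.1 -323.3   21.    52.6]
 [ 420.2 -323.3   20.9   52.8]
 [ 430.1 -322.8   21.8   52.9]
 [ 439.9 -322.8   21.6   52.8]
 [ 450.2 -322.2   24.1   54. ]
 [ 460.  -322.3   24.    54.5]]
slope deg 0.9464492987162613
head 1872 80.22139968364871 ((493.47796630859375, -321.97198486328125), 21.158788681030273) [ 473.15036 -342.48038] [ 514.27325 -300.9122 ]
```

View pics/w2.png

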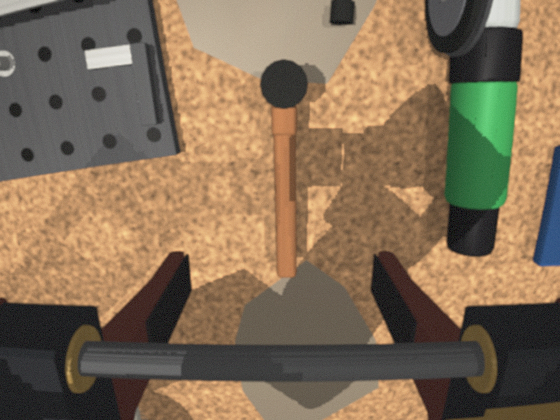

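Wrist view: the mallet head is at (284,84) and its handle runs to (286,275). That gives the head at (493,-322), 80 high, 42 across, yaw 0.9°, which agrees with the description. Now I grasp it.

```bash
python3 -m inch '[{"tx":0.3,"ty":-4.8,"tz":3,"ax":0,"ay":0,"az":-1.1,"jaw":1},{"tx":0,"ty":0,"tz":4.5,"ax":0,"ay":0,"az":0,"jaw":1},{"tx":0,"ty":0,"tz":4.5,"ax":0,"ay":0,"az":0,"jaw":1},{"tx":0,"ty":0,"tz":4.5,"ax":0,"ay":0,"az":0,"jaw":1},{"tx":0,"ty":0,"tz":4,"ax":0,"ay":0,"az":0,"jaw":1},{"tx":0,"ty":0,"tz":2.7,"ax":0,"ay":0,"az":0,"jaw":1},{"tx":0,"ty":0,"tz":0,"ax":0,"ay":0,"az":0,"jaw":1}]'
python3 - <<'E'
from h import *
plan([448.4,-322.5,21],-89.1)
W=np.load('w2.npz')['W']; x,y,h=np.moveaxis(W,-1,0)
k=(h>34)&(h<46)&(abs(x-526)<25)&(abs(y+21)<25); P=W[k]; print('pin w2',k.sum(),P.min(0),P.max(0),np.median(P,0))
for n in('scene0','top0'):
    W=np.load(n+'.npz')['W']; x,y,h=np.moveaxis(W,-1,0)
    k=(h>33)&(h<46)&(abs(x-526)<22)&(abs(y+21)<22); P=W[k]; print(n,k.sum(),P.min(0),P.max(0),np.median(P,0))
E
```

```text
t: 3.18
ee_pos: [446.7, -322.1, 18.9]
orientation: [2.244, -2.197, -0.006]
ft_force: [-0.2, 0.7, -0.3]
width: 88.0
now [ 446.7 -322.1   18.9] yaw -88.79 tilt [-0.0033  0.0025 -1.    ] t 3.17
shift cm [ 0.04 -0.17 -0.21] az 0.31
pin w2 12 [521.91317952 -31.93367992  34.05226167] [528.83357275 -28.88699545  37.47417867] [525.75965978 -31.03924105  35.41623748]
scene0 13 [520.48748801 -28.10859515  34.41690796] [531.49566672 -14.68257098  39.92358961] [526.71600443 -20.49905981  36.38298598]
top0 16 [518.04198272 -29.78109847  33.16409583] [530.98622191 -16.1360103   43.54013501] [524.04059724 -21.41285129  36.56332805]
```

```bash
python3 -m inch '[{"tx":0,"ty":-0.15,"tz":-0.2,"ax":0,"ay":0,"az":0.3,"jaw":1},{"tx":0,"ty":0,"tz":0,"ax":0,"ay":0,"az":0,"jaw":0.1},{"tx":0,"ty":0,"tz":0,"ax":0,"ay":0,"az":0,"jaw":0.1},{"tx":0,"ty":0,"tz":0,"ax":0,"ay":0,"az":0,"jaw":0.1},{"tx":0,"ty":0,"tz":0,"ax":0,"ay":0,"az":0,"jaw":0.1},{"tx":0,"ty":0,"tz":0,"ax":0,"ay":0,"az":0,"jaw":0.1},{"tx":0,"ty":0,"tz":-1,"ax":0,"ay":0,"az":0,"jaw":0.1},{"tx":0,"ty":0,"tz":-2.5,"ax":0,"ay":0,"az":0,"jaw":0.1},{"tx":0,"ty":0,"tz":-2.5,"ax":0,"ay":0,"az":0,"jaw":0.1},{"tx":0,"ty":0,"tz":-2,"ax":0,"ay":0,"az":0,"jaw":0.1},{"tx":0,"ty":0,"tz":0,"ax":0,"ay":0,"az":0,"jaw":0.1},{"tx":0,"ty":0,"tz":0,"ax":0,"ay":0,"az":0,"jaw":0.1}]'
python3 - <<'E'
from h import *
plan([478.3,-27,101],-83)
E
```

```text
t: 4.68
ee_pos: [449.2, -322.8, 102.4]
orientation: [2.237, -2.205, -0.001]
ft_force: [0.1, -0.2, 0.1]
width: 8.9
now [ 449.2 -322.8  102.4] yaw -89.17 tilt [-3.e-04  2.e-04 -1.e+00] t 4.67
shift cm [-29.53  -3.34   0.15] az -6.17
```

```bash
sed -i "s/'w2'/'w3'/" mal.py; python3 mal.py | tail -8
```

```text
[ 410.1 -322.9   11.1   53.1]
 [ 420.1 -322.8   10.9   53.2]
 [ 430.1 -322.7   10.8   53.1]
 [ 440.7 -322.5   22.    52.8]
 [ 450.3 -322.    24.5   53.9]
 [ 460.  -322.2   24.9   54.5]]
slope deg 0.9697235852969842
head 5176 80.17302812545353 ((493.536865234375, -321.80712890625), 20.997644424438477) [ 472.88303 -342.8044 ] [ 514.3612  -300.80984]
```

View pics/w3.png

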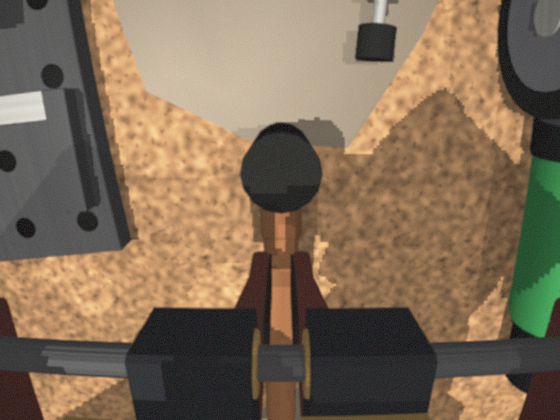

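The picture shows the mallet untouched, head at (281,172), with the fingers closed above the handle. They close slowly, so I'll give them more time.

```bash
python3 -m inch '[{"tx":0,"ty":0,"tz":0,"ax":0,"ay":0,"az":0,"jaw":0.6},{"tx":0,"ty":0,"tz":0,"ax":0,"ay":0,"az":0,"jaw":0.6},{"tx":0,"ty":0,"tz":0,"ax":0,"ay":0,"az":0,"jaw":0.6},{"tx":0,"ty":0,"tz":0,"ax":0,"ay":0,"az":0,"jaw":0.6},{"tx":0,"ty":0,"tz":0,"ax":0,"ay":0,"az":0,"jaw":0.6},{"tx":0,"ty":0,"tz":0,"ax":0,"ay":0,"az":0,"jaw":0.6}]'
python3 -m inch '[{"tx":0,"ty":0,"tz":2,"ax":0,"ay":0,"az":0,"jaw":0.6},{"tx":0,"ty":0,"tz":2.5,"ax":0,"ay":0,"az":0,"jaw":0.6},{"tx":0,"ty":0,"tz":2.5,"ax":0,"ay":0,"az":0,"jaw":0.6},{"tx":0,"ty":0,"tz":1.1,"ax":0,"ay":0,"az":0,"jaw":0.6},{"tx":0,"ty":0,"tz":0,"ax":0,"ay":0,"az":0,"jaw":0},{"tx":0,"ty":0,"tz":0,"ax":0,"ay":0,"az":0,"jaw":0},{"tx":0,"ty":0,"tz":0,"ax":0,"ay":0,"az":0,"jaw":0},{"tx":0,"ty":0,"tz":0,"ax":0,"ay":0,"az":0,"jaw":0},{"tx":0,"ty":0,"tz":0,"ax":0,"ay":0,"az":0,"jaw":0}]'
python3 -m inch '[{"tx":0,"ty":0,"tz":0,"ax":0,"ay":0,"az":0,"jaw":0},{"tx":0,"ty":0,"tz":0,"ax":0,"ay":0,"az":0,"jaw":0},{"tx":0,"ty":0,"tz":0,"ax":0,"ay":0,"az":0,"jaw":0}]'
```

```text
t: 5.48
ee_pos: [449.5, -322.9, 102.7]
orientation: [-2.237, 2.205, -0.0]
ft_force: [0.1, -0.1, -0.4]
width: 52.6
t: 6.6
ee_pos: [449.8, -323.1, 22.4]
orientation: [-2.237, 2.205, -0.002]
ft_force: [-0.8, 1.7, 5.8]
width: 22.0
t: 6.98
ee_pos: [449.8, -323.1, 22.4]
orientation: [-2.237, 2.205, -0.002]
ft_force: [-1.0, 1.2, 6.3]
width: 21.6
```

```bash
python3 -m inch '[{"tx":0,"ty":0,"tz":-0.5,"ax":0,"ay":0,"az":0,"jaw":0},{"tx":0,"ty":0,"tz":-2,"ax":0,"ay":0,"az":0,"jaw":0},{"tx":0,"ty":0,"tz":-2.5,"ax":0,"ay":0,"az":0,"jaw":0},{"tx":0,"ty":0,"tz":-2.5,"ax":0,"ay":0,"az":0,"jaw":0},{"tx":0,"ty":0,"tz":-1,"ax":0,"ay":0,"az":0,"jaw":0}]'
python3 - <<'E'
from h import *
plan([478.3,-27,107],-83)
o=get_obs();print(o['ft_force'],o['moment'])
im,d,W=look('wrist','w4')
K,D,Rm,t=cal('wrist')
x,y,h=W[...,0],W[...,1],W[...,2]
k=(h>140)&(h<190)&(abs(x-494)<40)&(abs(y+322)<40); P=W[k]; print('head top',k.sum(),np.percentile(P,[2,50,98],axis=0)); A=np.c_[P[:,:2],np.ones(len(P))]; print('plane slope deg',np.degrees(np.linalg.lstsq(A,P[:,2],rcond=None)[0][:2]))
E
```

```text
t: 7.6
ee_pos: [449.6, -323.0, 107.6]
orientation: [-2.238, 2.205, -0.001]
ft_force: [-0.2, -0.6, -4.1]
width: 21.7
now [ 449.6 -323.   107.6] yaw -89.17 tilt [ 7.e-04 -6.e-04 -1.e+00] t 7.6
shift cm [-29.56  -3.31   0.05] az -6.17
[-0.2042866  -0.63960131 -4.14645215] [-0.00833289  0.11277788 -0.00757355]
head top 17942 [[ 457.09717632 -341.1802262   141.55674753]
 [ 491.90154538 -321.9216539   165.08584136]
 [ 513.0608469  -303.01582873  169.45314546]]
plane slope deg [7.18295408 0.03371965]
```

```bash
python3 -m inch '[{"tx":-2,"ty":-0.2,"tz":0,"ax":0,"ay":0,"az":0,"jaw":0},{"tx":-4,"ty":-0.4,"tz":0,"ax":0,"ay":0,"az":0,"jaw":0},{"tx":-4.5,"ty":-0.5,"tz":0,"ax":0,"ay":0,"az":0,"jaw":0},{"tx":-4.5,"ty":-0.5,"tz":0,"ax":0,"ay":0,"az":0,"jaw":0},{"tx":-4.5,"ty":-0.5,"tz":0,"ax":0,"ay":0,"az":0,"jaw":0},{"tx":-4.5,"ty":-0.5,"tz":0,"ax":0,"ay":0,"az":0,"jaw":0},{"tx":-3.5,"ty":-0.4,"tz":0,"ax":0,"ay":0,"az":0,"jaw":0},{"tx":-2.05,"ty":-0.3,"tz":0,"ax":0,"ay":0,"az":0,"jaw":0},{"tx":0,"ty":0,"tz":0,"ax":0,"ay":0,"az":-3,"jaw":0},{"tx":0,"ty":0,"tz":0,"ax":0,"ay":0,"az":-3.2,"jaw":0},{"tx":0,"ty":0,"tz":0,"ax":0,"ay":0,"az":0,"jaw":0}]'
python3 - <<'E'
from h import *
plan([478.3,-27,107],-83)
im,d,W=look('wrist','w5')
x,y,h=W[...,0],W[...,1],W[...,2]
k=(h>155)&(h<180)&(abs(x-524)<45)&(abs(y+21)<45); P=W[k]; print('head top',k.sum(),np.percentile(P,[2,50,98],axis=0)); A=np.c_[P[:,:2],np.ones(len(P))]; print('slope deg',np.degrees(np.linalg.lstsq(A,P[:,2],rcond=None)[0][:2]))
E
```

```text
t: 9.02
ee_pos: [476.8, -26.1, 105.7]
orientation: [2.353, -2.08, -0.003]
ft_force: [-1.0, -0.9, -4.3]
width: 21.6
now [476.8 -26.1 105.7] yaw -82.95 tilt [-2.5e-03  3.0e-04 -1.0e+00] t 9.03
shift cm [ 0.11 -0.14 -0.13] az 0.05
head top 15789 [[485.96714093 -39.44969983 157.43064469]
 [520.31610026 -20.1821352  163.15265408]
 [539.63901394  -1.90364602 167.79256732]]
slope deg [-7.94806919e-01  1.53190041e-04]
```

View pics/w5.png

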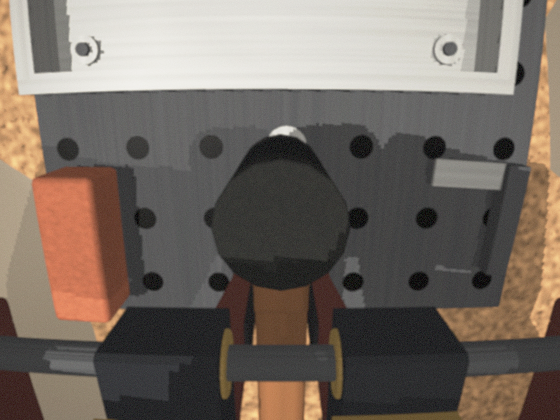

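Picture: the head is centred at (281,215), the pin shows behind it at (286,132), the pan's front edge is at row 90, and nothing is in the way. I descend and press in small steps.

```bash
python3 -m inch '[{"tx":0.1,"ty":-0.3,"tz":1,"ax":0,"ay":0,"az":0,"jaw":0},{"tx":0,"ty":0,"tz":1.5,"ax":0,"ay":0,"az":0,"jaw":0},{"tx":0,"ty":0,"tz":1.2,"ax":0,"ay":0,"az":0,"jaw":0},{"tx":0,"ty":0,"tz":0.6,"ax":0,"ay":0,"az":0,"jaw":0},{"tx":0,"ty":0,"tz":0.5,"ax":0,"ay":0,"az":0,"jaw":0},{"tx":0,"ty":0,"tz":0.3,"ax":0,"ay":0,"az":0,"jaw":0}]'
python3 - <<'E'
from h import *
cs="""
"""
def head(tag):
    im,d,W=look('wrist',tag); o=get_obs(); x,y,h=np.moveaxis(W,-1,0)
    k=(h>o['ee_pos'][2]+45)&(h<o['ee_pos'][2]+75)&(abs(x-524)<30)&(abs(y+21)<30)&(x>502); P=W[k]
    print('head',k.sum(),np.percentile(P,[2,50,98],axis=0).round(1)); A=np.c_[P[:,:2],np.ones(len(P))]; s=np.linalg.lstsq(A,P[:,2],rcond=None)[0]; print('slope deg',np.degrees(s[:2]).round(1))
    print(o['ee_pos'].round(1),o['ft_force'].round(1),o['moment'].round(2))
head('w6')
E
```

```text
t: 9.82
ee_pos: [480.8, -27.6, 55.7]
orientation: [2.353, -2.081, -0.001]
ft_force: [-4.3, -0.8, 3.0]
width: 21.7
head 14573 [[506.1 -40.3 108.5]
 [526.  -21.6 113.4]
 [543.9  -3.3 114.6]]
slope deg [-1.8 -0.2]
[480.8 -27.6  55.6] [-3.6 -0.6  1. ] [-0.05  0.57  0.05]
```

```bash
python3 -m inch '[{"tx":0,"ty":0.15,"tz":0.4,"ax":0,"ay":0,"az":0,"jaw":0},{"tx":0,"ty":0,"tz":0.4,"ax":0,"ay":0,"az":0,"jaw":0},{"tx":0,"ty":0,"tz":0.4,"ax":0,"ay":0,"az":0,"jaw":0},{"tx":0,"ty":0,"tz":0.2,"ax":0,"ay":0,"az":0,"jaw":0},{"tx":0,"ty":0,"tz":0.1,"ax":0,"ay":0,"az":0,"jaw":0},{"tx":0,"ty":0,"tz":0,"ax":0,"ay":0,"az":0,"jaw":0},{"tx":0,"ty":0,"tz":0,"ax":0,"ay":0,"az":0,"jaw":0}]'
python3 - <<'E'
from h import *
def head(tag):
    im,d,W=look('wrist',tag); o=get_obs(); x,y,h=np.moveaxis(W,-1,0)
    k=(h>o['ee_pos'][2]+45)&(h<o['ee_pos'][2]+75)&(abs(x-524)<30)&(abs(y+21)<30)&(x>502); P=W[k]
    print('head',k.sum(),np.percentile(P,[2,50,98],axis=0).round(1)); A=np.c_[P[:,:2],np.ones(len(P))]; s=np.linalg.lstsq(A,P[:,2],rcond=None)[0]; print('slope deg',np.degrees(s[:2]).round(1))
    print(o['ee_pos'].round(1),o['ft_force'].round(1),o['moment'].round(2))
head('w7')
E
```

```text
t: 10.75
ee_pos: [480.0, -27.8, 41.4]
orientation: [-2.353, 2.081, -0.001]
ft_force: [-4.1, 1.7, 15.4]
width: 21.9
head 14849 [[504.4 -40.6  94.7]
 [524.5 -21.9 100.4]
 [542.5  -3.7 101.8]]
slope deg [-0.9 -0.1]
[480.1 -27.8  41.4] [-3.8  1.7 14.9] [0.41 0.33 0.1 ]
```

```bash
python3 -m inch '[{"tx":0,"ty":0,"tz":0.15,"ax":0,"ay":0,"az":0,"jaw":0},{"tx":0,"ty":0,"tz":0,"ax":0,"ay":0,"az":0,"jaw":0},{"tx":0,"ty":0,"tz":0,"ax":0,"ay":0,"az":0,"jaw":0}]'
python3 -m inch '[{"tx":0,"ty":0,"tz":-1,"ax":0,"ay":0,"az":0,"jaw":0},{"tx":0,"ty":0,"tz":-2,"ax":0,"ay":0,"az":0,"jaw":0},{"tx":0,"ty":0,"tz":-2,"ax":0,"ay":0,"az":0,"jaw":0},{"tx":0,"ty":0,"tz":-1.5,"ax":0,"ay":0,"az":0,"jaw":0},{"tx":2,"ty":0.2,"tz":0,"ax":0,"ay":0,"az":0,"jaw":0},{"tx":4.5,"ty":0.4,"tz":0,"ax":0,"ay":0,"az":0,"jaw":0},{"tx":3.5,"ty":0.4,"tz":0,"ax":0,"ay":0,"az":0,"jaw":0}]'
cat > plate.py <<'E'
from h import *
import sys
plan([0,0,0],-90)
im,d,W=look('wrist',sys.argv[1]); x,y,h=np.moveaxis(W,-1,0)
k=(h>10)&(h<28)&(x>400)&(x<560)&(y>-190)&(y<150); print('plate z',k.sum(),np.median(h[k]))
k=(h>26)&(abs(x-526)<22)&(abs(y+21)<22); print('proud px',k.sum()); k=(abs(x-526)<6)&(abs(y+21)<6); print('pin area',k.sum(),np.percentile(h[k],[5,50,95]) if k.any() else '')
E
python3 plate.py w8
```

```text
t: 11.18
ee_pos: [479.4, -27.8, 40.1]
orientation: [2.353, -2.081, -0.001]
ft_force: [-7.6, 2.2, 20.2]
width: 21.5
t: 12.05
ee_pos: [481.9, -129.5, 104.1]
orientation: [2.354, -2.08, -0.0]
ft_force: [0.9, 0.1, -5.5]
width: 22.1
now [ 481.9 -129.5  104.1] yaw -82.95 tilt [-4.e-04 -1.e-04 -1.e+00] t 12.05
shift cm [-18.76  46.23  10.43] az 7.05
plate z 54773 20.1610280433958
proud px 0
pin area 312 [19.40373109 20.54592856 21.68219154]
```

The pin is flush: the plate reads 20.2 and the pin 20.5. I take the mallet back to its old spot on the bench.

```bash
python3 -m inch '[{"tx":3.5,"ty":1.1,"tz":0,"ax":0,"ay":0,"az":0,"jaw":0},{"tx":4.5,"ty":1.3,"tz":0,"ax":0,"ay":0,"az":0,"jaw":0},{"tx":4.5,"ty":1.3,"tz":0,"ax":0,"ay":0,"az":0,"jaw":0},{"tx":4,"ty":1.2,"tz":0,"ax":0,"ay":0,"az":0,"jaw":0},{"tx":2,"ty":0.6,"tz":0,"ax":0,"ay":0,"az":0,"jaw":0},{"tx":0,"ty":0,"tz":2,"ax":0,"ay":0,"az":0,"jaw":0},{"tx":0,"ty":0,"tz":2.5,"ax":0,"ay":0,"az":0,"jaw":0},{"tx":0,"ty":0,"tz":2,"ax":0,"ay":0,"az":0,"jaw":0},{"tx":0,"ty":0,"tz":1,"ax":0,"ay":0,"az":0,"jaw":0},{"tx":0,"ty":0,"tz":0.3,"ax":0,"ay":0,"az":0,"jaw":0},{"tx":0,"ty":0,"tz":0,"ax":0,"ay":0,"az":0,"jaw":0}]'
```

```text
t: 13.48
ee_pos: [450.5, -318.6, 26.5]
orientation: [-2.354, 2.081, -0.001]
ft_force: [-0.4, -0.9, -5.1]
width: 22.0
```

```bash
python3 -m inch '[{"tx":0,"ty":0,"tz":0.3,"ax":0,"ay":0,"az":0,"jaw":0},{"tx":0,"ty":0,"tz":0.2,"ax":0,"ay":0,"az":0,"jaw":0},{"tx":0,"ty":0,"tz":0,"ax":0,"ay":0,"az":0,"jaw":0}]'
python3 -m inch '[{"tx":0,"ty":0,"tz":0,"ax":0,"ay":0,"az":0,"jaw":1},{"tx":0,"ty":0,"tz":0,"ax":0,"ay":0,"az":0,"jaw":1},{"tx":0,"ty":0,"tz":0,"ax":0,"ay":0,"az":0,"jaw":1},{"tx":0,"ty":0,"tz":0,"ax":0,"ay":0,"az":0,"jaw":1},{"tx":0,"ty":0,"tz":-2,"ax":0,"ay":0,"az":0,"jaw":1},{"tx":0,"ty":0,"tz":-4,"ax":0,"ay":0,"az":0,"jaw":1},{"tx":0,"ty":0,"tz":-5,"ax":0,"ay":0,"az":0,"jaw":1},{"tx":0,"ty":0,"tz":-5,"ax":0,"ay":0,"az":0,"jaw":1},{"tx":0,"ty":0,"tz":-3,"ax":0,"ay":0,"az":0,"jaw":1}]'
sed -i "s/'w3'/'w9'/" mal.py; python3 mal.py|tail -5
python3 - <<'E'
from h import *
plan([420,250,290],-90)
# wedge from scene/top clouds: segment by height in window
for n in ('top0','scene0'):
    W=np.load(n+'.npz')['W']; im=np.load(n+'.npz')['im']; x,y,h=np.moveaxis(W,-1,0)
    k=(h>3)&(h<40)&(abs(x-467)<100)&(y>270)&(y<385); hsv=cv2.cvtColor(im,cv2.COLOR_RGB2HSV)
    k2=k&(hsv[...,2]>200); nl,lab,st,ce=cv2.connectedComponentsWithStats(k2.astype(np.uint8)); i=1+np.argmax(st[1:,4]); P=W[lab==i]; r=cv2.minAreaRect(P[:,:2].astype(np.float32)); print(n,st[i],r)
    A=np.c_[P[:,:2],np.ones(len(P))]; print('grad',np.linalg.lstsq(A,P[:,2],rcond=None)[0][:2], P[:,2].min(),P[:,2].max())
E
```

```text
t: 13.85
ee_pos: [450.1, -318.6, 21.2]
orientation: [-2.353, 2.081, -0.0]
ft_force: [-0.3, -0.3, -4.3]
width: 21.7
t: 14.98
ee_pos: [450.8, -319.0, 213.9]
orientation: [-2.353, 2.081, -0.005]
ft_force: [-0.2, -1.1, -0.4]
width: 87.9
 [ 440.  -319.7   22.2   52.8]
 [ 450.2 -317.9   24.5   53.5]
 [ 460.  -317.2   25.4   54.4]]
slope deg 6.96883325140037
head 2130 80.2383809159997 ((494.59735107421875, -312.7545471191406), 20.916154861450195) [ 474.48047 -333.53058] [ 515.37714 -292.0498 ]
now [ 452.2 -320.1  217.1] yaw -82.97 tilt [ 0.0063 -0.0046 -1.    ] t 15.03
shift cm [-56.94  -3.82  -7.57] az 7.03
top0 [193 212   9  24  57] ((446.12994384765625, 340.06494140625), (10.829297065734863, 81.04137420654297), 78.02758026123047)
grad [-0.26030804 -0.34308982] 9.162289361216382 34.452281317097345
scene0 [303 259  48  20 486] ((468.3094177246094, 322.6043395996094), (45.84736251831055, 142.2237548828125), 67.16376495361328)
grad [-0.13932084  0.09375648] 3.1362860017957557 33.44834095845581
```

The mallet stands on the bench: head top at 80.2, clear of the plate. Now to the wedge.

```bash
python3 -m inch '[{"tx":-5.15,"ty":-0.45,"tz":-0.6,"ax":0,"ay":0,"az":0,"jaw":1},{"tx":-5.15,"ty":-0.45,"tz":-0.6,"ax":0,"ay":0,"az":0,"jaw":1},{"tx":-5.15,"ty":-0.45,"tz":-0.6,"ax":0,"ay":0,"az":0,"jaw":1},{"tx":-5.15,"ty":-0.45,"tz":-0.6,"ax":0,"ay":0,"az":0,"jaw":1},{"tx":-5.15,"ty":-0.45,"tz":-0.6,"ax":0,"ay":0,"az":0,"jaw":1},{"tx":-5.15,"ty":-0.45,"tz":-0.6,"ax":0,"ay":0,"az":0,"jaw":1},{"tx":-5.15,"ty":-0.45,"tz":-0.6,"ax":0,"ay":0,"az":0,"jaw":1},{"tx":-5.15,"ty":-0.45,"tz":-0.6,"ax":0,"ay":0,"az":0,"jaw":1},{"tx":-5.15,"ty":-0.45,"tz":-0.6,"ax":0,"ay":0,"az":0,"jaw":1},{"tx":-5.15,"ty":-0.45,"tz":-0.6,"ax":0,"ay":0,"az":0,"jaw":1},{"tx":-5.15,"ty":-0.45,"tz":-0.6,"ax":0,"ay":0,"az":0,"jaw":1},{"tx":-5.15,"ty":-0.45,"tz":-0.6,"ax":0,"ay":0,"az":0,"jaw":1}]'
cat > wed.py <<'E'
from h import *
import sys
plan([430,300,290],-113)
im,d,W=look('wrist',sys.argv[1]); x,y,h=np.moveaxis(W,-1,0)
for m in masks_of('wrist','wedge'):
    k=m['pixels']; P=W[k]; P=P[np.isfinite(P[:,2])]
    top=P[P[:,2]>2.5]; A=np.c_[top[:,:2],np.ones(len(top))]; g=np.linalg.lstsq(A,top[:,2],rcond=None)[0]
    for _ in range(3): # keep the sloped top face
        ok=abs(A@g-top[:,2])<1.5; g=np.linalg.lstsq(A[ok],top[ok,2],rcond=None)[0]
    T=top[abs(A@g-top[:,2])<1.5]
    r=cv2.minAreaRect(T[:,:2].astype(np.float32))
    print(round(m['score'],2),np.round(m['location']),k.sum(),'rgb',np.median(im[k],0),'rect',np.round(r[0],1),np.round(r[1],1),round(r[2],1),'grad',np.hypot(*g[:2]).round(3),'thin dir deg',np.degrees(np.arctan2(-g[1],-g[0])).round(1),'z',np.percentile(T[:,2],[1,99]).round(1))
E
python3 wed.py w10
```

```text
t: 16.52
ee_pos: [427.6, 303.1, 283.0]
orientation: [2.354, -2.081, 0.0]
ft_force: [-0.1, 0.4, -0.3]
width: 87.5
now [427.6 303.1 283. ] yaw -82.95 tilt [-1.e-04 -2.e-04 -1.e+00] t 16.52
shift cm [ 0.33 -0.2  -0.7 ] az 30.05
0.91 [269. 125.] 4044 rgb [219. 178. 126.] rect [471.4 324.7] [ 36.5 144.1] 68.2 grad 0.166 thin dir deg -21.1 z [ 4.1 28. ]
0.72 [238. 281.] 3003 rgb [ 56. 147. 140.] rect [277.4 334.8] [ 37.7 128.8] 4.6 grad 0.167 thin dir deg -77.5 z [ 4.1 25.6]
0.66 [ 20. 129.] 1342 rgb [128.  73. 151.] rect [436.2 633. ] [56.8 37.7] 59.6 grad 0.163 thin dir deg -120.9 z [ 3.3 12.8]
```

View pics/w10.png

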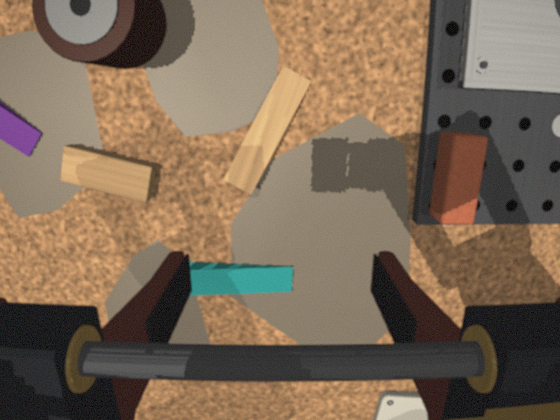

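Picture: the hardwood wedge is at (269,130) with its thin end at (240,185)/(295,75) by direction -22°. The packer at (108,172), turquoise at (241,278) and purple at (10,128) are the look-alikes. The fit gives 144 x 36.5, slope 1/6, height 4 to 28 and hardwood colour, so this is the wedge. Now the grasp.

```bash
python3 -m inch '[{"tx":0,"ty":0,"tz":0,"ax":0,"ay":0,"az":9.6,"jaw":1},{"tx":0,"ty":0,"tz":0,"ax":0,"ay":0,"az":9.6,"jaw":1},{"tx":0,"ty":0,"tz":0,"ax":0,"ay":0,"az":9.6,"jaw":1},{"tx":-3.64,"ty":1.73,"tz":3,"ax":0,"ay":0,"az":0,"jaw":1},{"tx":0,"ty":0,"tz":5,"ax":0,"ay":0,"az":0,"jaw":1},{"tx":0,"ty":0,"tz":5,"ax":0,"ay":0,"az":0,"jaw":1},{"tx":0,"ty":0,"tz":5,"ax":0,"ay":0,"az":0,"jaw":1},{"tx":0,"ty":0,"tz":4.5,"ax":0,"ay":0,"az":0,"jaw":1},{"tx":0,"ty":0,"tz":2.5,"ax":0,"ay":0,"az":0,"jaw":1},{"tx":0,"ty":0,"tz":0,"ax":0,"ay":0,"az":0,"jaw":1},{"tx":0,"ty":0,"tz":0,"ax":0,"ay":0,"az":0,"jaw":1}]'
python3 - <<'E'
from h import *
plan([425,343.3,4],-111.8)
E
```

```text
t: 18.0
ee_pos: [430.6, 335.1, 33.6]
orientation: [-1.786, 2.583, 0.032]
ft_force: [0.9, 0.2, 0.8]
width: 87.8
now [430.6 335.1  33.6] yaw -110.69 tilt [-0.0107  0.0172 -0.9998] t 18.0
shift cm [-0.53  0.77  2.98] az 1.11
```

```bash
cat >> h.py <<'E'
def fix():
    T=R.from_rotvec(get_obs()['orientation']).as_matrix(); print('ax,ay deg to level',np.degrees(T.T@np.cross(T[:,2],[0,0,-1])).round(2))
E
python3 -m inch '[{"tx":-0.5,"ty":0.75,"tz":0.5,"ax":0.9,"ay":0.7,"az":1.1,"jaw":1},{"tx":0,"ty":0,"tz":0.8,"ax":0,"ay":0,"az":0,"jaw":1},{"tx":0,"ty":0,"tz":0,"ax":0,"ay":0,"az":0,"jaw":1},{"tx":0,"ty":0,"tz":0,"ax":0,"ay":0,"az":0,"jaw":1}]'
python3 - <<'E'
from h import *
plan([425,343.3,4],-111.8); fix()
E
```

```text
t: 18.5
ee_pos: [428.6, 336.8, 19.6]
orientation: [1.776, -2.59, -0.035]
ft_force: [-0.4, 0.4, -0.5]
width: 87.9
now [428.6 336.8  19.6] yaw -111.12 tilt [-0.0133  0.0176 -0.9998] t 18.5
shift cm [-0.45  0.54  1.57] az 0.68
ax,ay deg to level [1.07 0.67 0.  ]
```

```bash
python3 -c "
from h import *
o=get_obs(); print(o['qpos'].round(3) if hasattr(o['qpos'],'round') else o['qpos'])"
```

```text
[0.632 0.623 1.904 0.038 0.616 2.54 ]
```

Joint 6 is at its limit (2.54). I back off 3° and let the parallel jaws align the wedge.

```bash
python3 -m inch '[{"tx":-0.3,"ty":0.3,"tz":0,"ax":0,"ay":0,"az":-3.5,"jaw":1},{"tx":0,"ty":0,"tz":0,"ax":0,"ay":0,"az":0,"jaw":1},{"tx":0,"ty":0,"tz":0,"ax":0,"ay":0,"az":0,"jaw":1}]'
python3 - <<'E'
from h import *
plan([425,343.3,4],-108); fix(); print(get_obs()['qpos'])
E
```

```text
t: 18.88
ee_pos: [426.9, 340.7, 19.7]
orientation: [1.854, -2.536, -0.035]
ft_force: [0.1, 0.5, -0.5]
width: 88.0
now [426.9 340.7  19.7] yaw -107.68 tilt [-0.0132  0.0176 -0.9998] t 18.88
shift cm [-0.17  0.24  1.58] az 0.32
ax,ay deg to level [1.03 0.73 0.  ]
[0.63920763 0.6231507  1.90160082 0.0380958  0.61726612 2.48739301]
```

```bash
python3 -m inch '[{"tx":-0.2,"ty":0.2,"tz":0,"ax":1,"ay":0.7,"az":0,"jaw":1},{"tx":0,"ty":0,"tz":0.8,"ax":0,"ay":0,"az":0,"jaw":1},{"tx":0,"ty":0,"tz":0.7,"ax":0,"ay":0,"az":0,"jaw":1},{"tx":0,"ty":0,"tz":0,"ax":0,"ay":0,"az":0,"jaw":1}]'
python3 - <<'E'
from h import *
plan([425,343.3,4],-108); fix(); print(get_obs()['qpos'])
E
```

```text
t: 19.38
ee_pos: [425.1, 342.7, 3.8]
orientation: [1.854, -2.534, -0.001]
ft_force: [-0.1, -0.2, 0.2]
width: 88.0
now [425.1 342.7   3.8] yaw -107.64 tilt [-1.8e-03 -2.0e-04 -1.0e+00] t 19.38
shift cm [-0.06  0.03 -0.02] az 0.36
ax,ay deg to level [ 0.1  -0.04  0.  ]
[6.56074132e-01 6.52355299e-01 1.90114250e+00 1.71303803e-03
 5.89656455e-01 2.53327280e+00]
```

```bash
python3 -m inch '[{"tx":0,"ty":0,"tz":0,"ax":0,"ay":0,"az":0,"jaw":0},{"tx":0,"ty":0,"tz":0,"ax":0,"ay":0,"az":0,"jaw":0},{"tx":0,"ty":0,"tz":0,"ax":0,"ay":0,"az":0,"jaw":0},{"tx":0,"ty":0,"tz":0,"ax":0,"ay":0,"az":0,"jaw":0},{"tx":0,"ty":0,"tz":0,"ax":0,"ay":0,"az":0,"jaw":0},{"tx":0,"ty":0,"tz":0,"ax":0,"ay":0,"az":0,"jaw":0},{"tx":0,"ty":0,"tz":0,"ax":0,"ay":0,"az":0,"jaw":0},{"tx":0,"ty":0,"tz":0,"ax":0,"ay":0,"az":0,"jaw":0}]' && python3 -m inch '[{"tx":0,"ty":0,"tz":-1,"ax":0,"ay":0,"az":0,"jaw":0},{"tx":0,"ty":0,"tz":-3,"ax":0,"ay":0,"az":0,"jaw":0},{"tx":0,"ty":0,"tz":-4,"ax":0,"ay":0,"az":0,"jaw":0},{"tx":0,"ty":0,"tz":-3,"ax":0,"ay":0,"az":0,"jaw":0},{"tx":0,"ty":0,"tz":-1,"ax":0,"ay":0,"az":-8,"jaw":0},{"tx":0,"ty":0,"tz":0,"ax":0,"ay":0,"az":-8.2,"jaw":0},{"tx":0,"ty":0,"tz":0,"ax":0,"ay":0,"az":-8.2,"jaw":0},{"tx":0,"ty":0,"tz":0,"ax":0,"ay":0,"az":0,"jaw":0}]'
python3 - <<'E'
from h import *
plan([424,-23,124],-83); fix()
E
```

```text
t: 20.38
ee_pos: [425.6, 343.3, 4.8]
orientation: [-1.855, 2.535, 0.001]
ft_force: [0.3, 0.6, 1.4]
width: 36.4
t: 21.38
ee_pos: [425.5, 343.1, 125.2]
orientation: [-2.347, 2.087, 0.001]
ft_force: [0.8, -0.5, -0.7]
width: 36.5
now [425.5 343.1 125.2] yaw -83.29 tilt [-1.e-04  9.e-04 -1.e+00] t 21.38
shift cm [36.34  4.43  0.09] az -0.29
ax,ay deg to level [0.   0.05 0.  ]
```

```bash
python3 -m inch '[{"tx":2.2,"ty":0.4,"tz":0,"ax":0,"ay":0,"az":-0.3,"jaw":0},{"tx":4.5,"ty":0.55,"tz":0,"ax":0,"ay":0,"az":0,"jaw":0},{"tx":4.5,"ty":0.55,"tz":0,"ax":0,"ay":0,"az":0,"jaw":0},{"tx":4.5,"ty":0.55,"tz":0,"ax":0,"ay":0,"az":0,"jaw":0},{"tx":4.5,"ty":0.55,"tz":0,"ax":0,"ay":0,"az":0,"jaw":0},{"tx":4.5,"ty":0.55,"tz":0,"ax":0,"ay":0,"az":0,"jaw":0},{"tx":4.5,"ty":0.55,"tz":0,"ax":0,"ay":0,"az":0,"jaw":0},{"tx":4.5,"ty":0.5,"tz":0,"ax":0,"ay":0,"az":0,"jaw":0},{"tx":2.6,"ty":0.2,"tz":0,"ax":0,"ay":0,"az":0,"jaw":0},{"tx":0,"ty":0,"tz":0,"ax":0,"ay":0,"az":0,"jaw":0},{"tx":0,"ty":0,"tz":0,"ax":0,"ay":0,"az":0,"jaw":0}]'
cat > pan.py <<'E'
from h import *
import sys
plan([424,-23,124],-83); fix(); o=get_obs(); tz=o['ee_pos'][2]
im,d,W=look('wrist',sys.argv[1]); x,y,h=np.moveaxis(W,-1,0)
# pan rim front lip: highest surface near z 62, front boundary
k=(h>57)&(h<68)&(x>535)&(x<640)&(abs(y)<200); P=W[k]; print('rim z',np.median(P[:,2]),k.sum())
q=[]
for a in np.arange(-90,101,10):
    s=P[abs(P[:,1]-a)<4]
    if len(s)>8: q.append((np.percentile(s[:,0],2),a))
q=np.array(q); p=np.polyfit(q[:,1],q[:,0],1); r=q[:,0]-np.polyval(p,q[:,1]); p=np.polyfit(q[abs(r)<2,1],q[abs(r)<2,0],1)
print('front lip x = %.1f + %.4f y  -> pan yaw %.2f'%(p[1],p[0],-np.degrees(np.arctan(p[0]))),np.ptp(r).round(1))
print('rim y extent',P[:,1].min().round(1),P[:,1].max().round(1))
for m in masks_of('wrist','wedge')[:2]:
    k=m['pixels']; T=W[k]; T=T[np.isfinite(T[:,2])]
    r=cv2.minAreaRect(T[:,:2].astype(np.float32)); A=np.c_[T[:,:2],np.ones(len(T))]; g=np.linalg.lstsq(A,T[:,2],rcond=None)[0]
    print('wedge',round(m['score'],2),m['location'],k.sum(),np.round(r[0],1),np.round(r[1],1),round(r[2],1),'slope',g[:2].round(3),'max x',np.percentile(T,99,axis=0).round(1),'z',np.percentile(T[:,2],[1,99]).round(1))
    far=T[T[:,0]>np.percentile(T[:,0],97)]; print('tip mid',far.mean(0).round(1))
E
python3 pan.py w11
```

```text
t: 22.75
ee_pos: [425.9, -22.5, 124.4]
orientation: [-2.353, 2.082, 0.002]
ft_force: [-0.2, 1.2, -1.1]
width: 36.4
now [425.9 -22.5 124.4] yaw -83.01 tilt [-8.e-04  8.e-04 -1.e+00] t 22.75
shift cm [0.03 0.2  0.04] az -0.01
ax,ay deg to level [0.04 0.05 0.  ]
rim z 61.96804659965557 1119
front lip x = 559.9 + -0.1197 y  -> pan yaw 6.82 0.3
rim y extent -143.0 131.6
wedge 0.64 [290.2, 165.4] 30222 [431.3 -23.7] [282.3  75.6] 5.2 slope [-0.125  0.021] max x [545.3   0.8 147.9] z [ 20.7 147.9]
tip mid [545.4 -18.5 116.4]
```

View pics/w11.png

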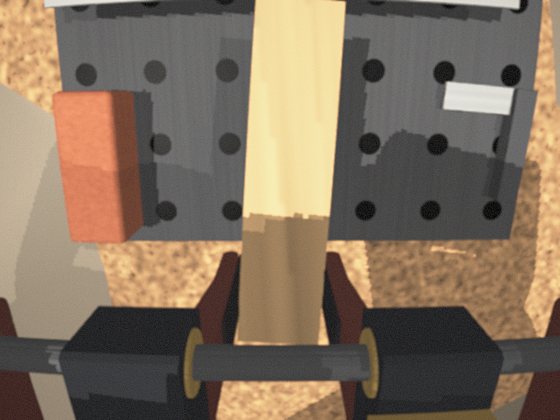

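```bash
cat > wg.py <<'E'
from h import *
import sys
z=np.load(sys.argv[1]+'.npz'); W=z['W']; im=z['im']; o=get_obs(); p0=np.array(o['ee_pos']); T=R.from_rotvec(o['orientation']).as_matrix()
L=(W-p0)@T  # tool coordinates
fx,fy,fz=np.moveaxis(L,-1,0)
k=(abs(fx)<40)&(fy<-15)&(fz<8)&(fz>-30)&np.isfinite(fx)
print(k.sum())
for a in range(-120,-15,15):
    s=k&(abs(fy-a)<3)
    if s.sum()>20: print(a,'x edges',np.percentile(fx[s],[1,99]).round(1),'mid',np.percentile(fx[s],[1,99]).mean().round(1),'z',np.median(fz[s]).round(1), 'zL,zR',np.median(fz[s&(fx<0)]).round(1),np.median(fz[s&(fx>0)]).round(1))
print('front extent',fy[k].min())
E
python3 wg.py w11
```

```text
22740
-120 x edges [-9.3 26. ] mid 8.4 z 0.5 zL,zR 0.4 0.5
-105 x edges [-10.1  25.2] mid 7.5 z -1.9 zL,zR -2.0 -1.8
-90 x edges [-11.1  24. ] mid 6.5 z -4.4 zL,zR -4.5 -4.4
-75 x edges [-12.4  23.2] mid 5.4 z -6.9 zL,zR -7.1 -6.9
-60 x edges [-13.4  22.1] mid 4.3 z -9.5 zL,zR -9.7 -9.5
-45 x edges [-14.4  20.9] mid 3.3 z -12.1 zL,zR -12.2 -12.0
-30 x edges [-15.4  19.9] mid 2.2 z -14.5 zL,zR -14.6 -14.5
front extent -120.12931673297017
```

Picture: the wedge is held with its tip at (300,0), the pin is flush and hidden under it, and the path to the pan is clear. Measured in the grip, the wedge has no pitch but is yawed 4° against the tool, so I turn the tool by 3.8° and lower onto the plate.

```bash
python3 -m inch '[{"tx":0,"ty":0.3,"tz":0,"ax":0,"ay":0,"az":-3.8,"jaw":0},{"tx":0,"ty":0,"tz":2,"ax":0,"ay":0,"az":0,"jaw":0},{"tx":0,"ty":0,"tz":3,"ax":0,"ay":0,"az":0,"jaw":0},{"tx":0,"ty":0,"tz":2.5,"ax":0,"ay":0,"az":0,"jaw":0},{"tx":0,"ty":0,"tz":1.5,"ax":0,"ay":0,"az":0,"jaw":0},{"tx":0,"ty":0,"tz":0.6,"ax":0,"ay":0,"az":0,"jaw":0},{"tx":0,"ty":0,"tz":0,"ax":0,"ay":0,"az":0,"jaw":0},{"tx":0,"ty":0,"tz":0,"ax":0,"ay":0,"az":0,"jaw":0}]'
python3 - <<'E'
from h import *
plan([422.8,-22.2,24.8],-79.2); fix()
look('wrist','w12')
E
python3 wg.py w12
```

```text
t: 23.85
ee_pos: [424.1, -22.8, 29.1]
orientation: [-2.421, 2.0, -0.0]
ft_force: [-0.1, 0.2, -0.6]
width: 36.3
now [424.1 -22.8  29.1] yaw -79.12 tilt [ 9.e-04  6.e-04 -1.e+00] t 23.85
shift cm [-0.09  0.12  0.43] az 0.08
ax,ay deg to level [-0.05  0.02  0.  ]
24737
-120 x edges [-31.7  37.8] mid 3.1 z 0.5 zL,zR 0.6 0.5
-105 x edges [-34.9  33.8] mid -0.5 z -1.8 zL,zR -1.8 -1.8
-90 x edges [-34.3  35.1] mid 0.4 z -4.4 zL,zR -4.4 -4.3
-75 x edges [-31.1  36. ] mid 2.4 z -6.9 zL,zR -7.0 -6.8
-60 x edges [-36.4  33.1] mid -1.7 z -9.5 zL,zR -9.6 -9.5
-45 x edges [-34.   33.3] mid -0.3 z -12.0 zL,zR -12.1 -11.9
-30 x edges [-28.8  33.6] mid 2.4 z -14.6 zL,zR -14.7 -14.5
front extent -122.45415186716906
```

```bash
python3 -m inch '[{"tx":0,"ty":0,"tz":0.25,"ax":0,"ay":0,"az":0,"jaw":0},{"tx":0,"ty":0,"tz":0.15,"ax":0,"ay":0,"az":0,"jaw":0},{"tx":0,"ty":0,"tz":0.05,"ax":0,"ay":0,"az":0,"jaw":0},{"tx":0,"ty":0,"tz":0,"ax":0,"ay":0,"az":0,"jaw":0},{"tx":0,"ty":0,"tz":0,"ax":0,"ay":0,"az":0,"jaw":0}]'
python3 -m inch '[{"tx":0.07,"ty":-1,"tz":0,"ax":0,"ay":0,"az":0,"jaw":0},{"tx":0.07,"ty":-1,"tz":0,"ax":0,"ay":0,"az":0,"jaw":0},{"tx":0.07,"ty":-1,"tz":0,"ax":0,"ay":0,"az":0,"jaw":0},{"tx":0.07,"ty":-1,"tz":0,"ax":0,"ay":0,"az":0,"jaw":0},{"tx":0.07,"ty":-1,"tz":0,"ax":0,"ay":0,"az":0,"jaw":0},{"tx":0,"ty":0,"tz":0,"ax":0,"ay":0,"az":0,"jaw":0},{"tx":0,"ty":0,"tz":0,"ax":0,"ay":0,"az":0,"jaw":0}]'
python3 pan.py w13
```

```text
t: 24.52
ee_pos: [423.8, -22.9, 24.7]
orientation: [-2.422, 2.0, 0.0]
ft_force: [-3.0, 0.8, 13.5]
width: 36.4
t: 25.4
ee_pos: [473.6, -16.8, 24.4]
orientation: [-2.421, 2.001, 0.0]
ft_force: [-1.0, 0.4, 6.4]
width: 36.2
now [473.6 -16.8  24.4] yaw -79.12 tilt [ 2.e-04  7.e-04 -1.e+00] t 25.4
shift cm [-0.34  4.98 -9.96] az 3.88
ax,ay deg to level [-0.02  0.04  0.  ]
rim z 62.187684139504235 20084
front lip x = 560.6 + -0.1203 y  -> pan yaw 6.86 0.2
rim y extent -96.9 96.5
wedge 0.93 [282.6, 202.9] 22846 [506.8 -12.4] [114.1  38.5] 8.8 slope [-0.164 -0.027] max x [561.8  11.8  48.1] z [29.1 48.1]
tip mid [561.3  -7.   29.7]
```

```bash
cat > st.py <<'E'
from h import *
import sys
o=get_obs(); p=np.array(o['ee_pos']); u=np.array([.9929,.1187]); fe=np.array([568.8,-4.8])
print('ee',p.round(1),'F',np.round(o['ft_force'],1),'M',np.round(o['moment'],2),'yaw',yaw().round(2),'t',round(o['t'],2),'w',round(o['width'],1))
tip=p[:2]+122*u; r=tip-fe; print('tip in',(r@u).round(1),'lat',(r@[-u[1],u[0]]).round(1)); fix()
im,d,W=look('scene',sys.argv[1]); x,y,h=np.moveaxis(W,-1,0)
# rim heights front / back by pan coordinates
c=np.array([663.7,6.7]); a=(x-c[0])*u[0]+(y-c[1])*u[1]; b=-(x-c[0])*u[1]+(y-c[1])*u[0]
def med(m): return (np.median(h[m]).round(2),m.sum())
rim=(h>52)&(h<80)
print('front',med(rim&(a<-92)&(a>-108)),'fl',med(rim&(a<-92)&(a>-108)&(b>40)),'fr',med(rim&(a<-92)&(a>-108)&(b<-40)),'back',med(rim&(a>92)&(a<108)))
k=rim&(abs(b)<145)&(abs(a)<115); print('rim rect',cv2.minAreaRect(W[k][:,:2].astype(np.float32)))
# base plate of pan: plane fit
k=(abs(a)<75)&(abs(b)<95)&(h>25)&(h<48)&(np.hypot(a,b)>30); A=np.c_[a[k],b[k],np.ones(k.sum())]; g=np.linalg.lstsq(A,h[k],rcond=None)[0]
for _ in range(3):
    ok=abs(A@g-h[k])<2; g=np.linalg.lstsq(A[ok],h[k][ok],rcond=None)[0]
print('pan floor',ok.sum(),'pitch mm at front foot(rel pivot +78):',(-g[0]*156).round(2),'roll mm over 216',(g[1]*216).round(2),'z0',g[2].round(2))
E
python3 - <<'E'
import subprocess
E
cp scene0.npz /tmp/; python3 st.py s1
```

```text
ee [473.6 -16.8  24.4] F [-2.  -0.   6.5] M [0.02 0.2  0.04] yaw -79.12 t 25.5 w 35.7
tip in 26.0 lat -0.7
ax,ay deg to level [-0.02  0.03  0.  ]
front (np.float64(61.23), np.int64(292)) fl (np.float64(61.04), np.int64(105)) fr (np.float64(61.15), np.int64(110)) back (np.float64(60.96), np.int64(321))
rim rect ((663.2630004882812, 7.2679290771484375), (207.06898498535156, 279.75079345703125), 6.466207504272461)
pan floor 1210 pitch mm at front foot(rel pivot +78): -0.39 roll mm over 216 0.18 z0 34.31
```

```bash
python3 -m inch '[{"tx":0.05,"ty":-0.7,"tz":0,"ax":0,"ay":0,"az":0,"jaw":0},{"tx":0.05,"ty":-0.7,"tz":0,"ax":0,"ay":0,"az":0,"jaw":0},{"tx":0.05,"ty":-0.6,"tz":0,"ax":0,"ay":0,"az":0,"jaw":0},{"tx":0,"ty":0,"tz":0,"ax":0,"ay":0,"az":0,"jaw":0}]'
python3 -m inch '[{"tx":0.04,"ty":-0.5,"tz":0,"ax":0,"ay":0,"az":0,"jaw":0},{"tx":0,"ty":0,"tz":0,"ax":0,"ay":0,"az":0,"jaw":0},{"tx":0,"ty":0,"tz":0,"ax":0,"ay":0,"az":0,"jaw":0}]'
cat > ph.py <<'E'
from h import *
import sys
im,d,W=look('wrist',sys.argv[1]); x,y,h=np.moveaxis(W,-1,0)
u=np.array([.9929,.1187]); c=np.array([663.7,6.7]); a=(x-c[0])*u[0]+(y-c[1])*u[1]; b=-(x-c[0])*u[1]+(y-c[1])*u[0]
def med(m): return (np.median(h[m]).round(2),m.sum()) if m.any() else None
rim=(h>56)&(h<75)&(a<-85)&(a>-112)
print('wrist rim L',med(rim&(b>30)),'R',med(rim&(b<-30)),'front a',np.percentile(a[rim],2).round(1))
k=(h>18)&(h<24)&(a<-110)&(abs(b)>30)&(abs(b)<80); print('plate z',med(k))
k=(abs(b)<60)&(a>-85)&(a<60)&(h>28)&(h<45); 
if k.sum()>500: A=np.c_[a[k],b[k],np.ones(k.sum())]; g=np.linalg.lstsq(A,h[k],rcond=None)[0]; print('floor',k.sum(),'pitch*156',(-g[0]*156).round(2),'z at a=-78',(g[2]-78*g[0]).round(2))
E
python3 st.py s2; python3 ph.py w14
```

```text
t: 26.05
ee_pos: [492.7, -14.6, 24.4]
orientation: [2.422, -2.001, -0.003]
ft_force: [-4.9, 0.3, 10.3]
width: 36.2
t: 26.42
ee_pos: [497.1, -14.0, 24.4]
orientation: [2.421, -2.0, -0.004]
ft_force: [-5.4, -0.4, 11.2]
width: 36.1
ee [497.1 -14.   24.4] F [-5.4 -0.4 11.2] M [-0.16  0.78 -0.06] yaw -79.12 t 26.43 w 36.1
tip in 49.7 lat -0.7
ax,ay deg to level [0.13 0.06 0.  ]
front (np.float64(60.86), np.int64(296)) fl (np.float64(60.67), np.int64(103)) fr (np.float64(61.29), np.int64(111)) back (np.float64(61.41), np.int64(317))
rim rect ((663.60205078125, 6.992156982421875), (207.4528350830078, 280.5237121582031), 6.871731281280518)
pan floor 1244 pitch mm at front foot(rel pivot +78): 0.1 roll mm over 216 -0.04 z0 34.43
wrist rim L (np.float64(62.11), np.int64(6845)) R (np.float64(62.23), np.int64(5846)) front a -103.0
plate z (np.float64(20.23), np.int64(31005))
floor 29440 pitch*156 0.13 z at a=-78 35.22
```

```bash
python3 -m inch '[{"tx":0.03,"ty":-0.4,"tz":0,"ax":0,"ay":0,"az":0,"jaw":0},{"tx":0.03,"ty":-0.4,"tz":0,"ax":0,"ay":0,"az":0,"jaw":0},{"tx":0,"ty":0,"tz":0,"ax":0,"ay":0,"az":0,"jaw":0},{"tx":0,"ty":0,"tz":0,"ax":0,"ay":0,"az":0,"jaw":0}]'
python3 st.py s3; python3 ph.py w15
```

```text
t: 27.02
ee_pos: [501.7, -13.4, 24.0]
orientation: [2.418, -1.998, -0.011]
ft_force: [-14.3, -2.9, 17.7]
width: 35.9
ee [501.7 -13.4  24. ] F [-14.3  -2.9  17.7] M [-0.71  2.08 -0.15] yaw -79.13 t 27.02 w 35.9
tip in 54.4 lat -0.6
ax,ay deg to level [0.49 0.13 0.  ]
front (np.float64(61.85), np.int64(233)) fl (np.float64(61.66), np.int64(76)) fr (np.float64(61.55), np.int64(97)) back (np.float64(61.15), np.int64(343))
rim rect ((665.7584838867188, 6.523193359375), (207.77056884765625, 282.24847412109375), 6.679433822631836)
pan floor 1210 pitch mm at front foot(rel pivot +78): 0.38 roll mm over 216 -0.2 z0 34.51
wrist rim L (np.float64(62.23), np.int64(6911)) R (np.float64(62.35), np.int64(5903)) front a -100.8
plate z (np.float64(20.22), np.int64(28864))
floor 33400 pitch*156 0.17 z at a=-78 35.31
```

```bash
python3 -m inch '[{"tx":0.03,"ty":-0.4,"tz":-0.05,"ax":0.2,"ay":0,"az":0,"jaw":0},{"tx":0.03,"ty":-0.4,"tz":-0.05,"ax":0.2,"ay":0,"az":0,"jaw":0},{"tx":0,"ty":0,"tz":0,"ax":0,"ay":0,"az":0,"jaw":0},{"tx":0,"ty":0,"tz":0,"ax":0,"ay":0,"az":0,"jaw":0}]'
python3 st.py s4; python3 ph.py w16
```

```text
t: 27.62
ee_pos: [512.8, -12.1, 24.3]
orientation: [-2.419, 1.998, -0.002]
ft_force: [-3.4, -1.0, -5.9]
width: 35.8
ee [512.8 -12.1  24.3] F [-3.4 -1.  -5.9] M [-0.23  0.87  0.  ] yaw -79.12 t 27.62 w 35.8
tip in 65.5 lat -0.6
ax,ay deg to level [-0.23  0.08  0.  ]
front (np.float64(63.3), np.int64(187)) fl (np.float64(62.47), np.int64(68)) fr (np.float64(64.06), np.int64(73)) back (np.float64(60.79), np.int64(336))
rim rect ((667.343017578125, 7.926788330078125), (207.64776611328125, 282.7450256347656), 6.755262851715088)
pan floor 1221 pitch mm at front foot(rel pivot +78): 2.08 roll mm over 216 0.95 z0 35.32
wrist rim L (np.float64(63.97), np.int64(7009)) R (np.float64(64.09), np.int64(6189)) front a -99.1
plate z (np.float64(20.23), np.int64(23710))
floor 41926 pitch*156 1.64 z at a=-78 36.94
```

```bash
python3 -m inch '[{"tx":0.02,"ty":-0.3,"tz":0.05,"ax":-0.2,"ay":0,"az":0,"jaw":0},{"tx":0.02,"ty":-0.2,"tz":0,"ax":0,"ay":0,"az":0,"jaw":0},{"tx":0,"ty":0,"tz":0,"ax":0,"ay":0,"az":0,"jaw":0},{"tx":0,"ty":0,"tz":0,"ax":0,"ay":0,"az":0,"jaw":0}]'
python3 st.py s5; python3 ph.py w17
```

```text
t: 28.22
ee_pos: [519.7, -11.5, 24.6]
orientation: [-2.419, 1.998, -0.004]
ft_force: [-2.4, 0.1, -5.6]
width: 35.7
ee [519.7 -11.5  24.6] F [-2.4  0.1 -5.6] M [0.03 0.63 0.01] yaw -79.11 t 28.23 w 35.7
tip in 72.5 lat -0.9
ax,ay deg to level [-0.25  0.03  0.  ]
front (np.float64(64.16), np.int64(184)) fl (np.float64(64.45), np.int64(63)) fr (np.float64(64.38), np.int64(77)) back (np.float64(60.95), np.int64(339))
rim rect ((667.313720703125, 8.16217041015625), (207.197265625, 279.0121765136719), 6.996559143066406)
pan floor 1243 pitch mm at front foot(rel pivot +78): 2.87 roll mm over 216 -0.29 z0 36.07
wrist rim L (np.float64(65.38), np.int64(7197)) R (np.float64(65.5), np.int64(6373)) front a -99.0
plate z (np.float64(20.22), np.int64(19945))
floor 47139 pitch*156 2.84 z at a=-78 38.26
```

```bash
python3 -m inch '[{"tx":0,"ty":0,"tz":0.04,"ax":0,"ay":0,"az":0,"jaw":0},{"tx":0,"ty":0,"tz":0,"ax":0,"ay":0,"az":0,"jaw":0},{"tx":0,"ty":0,"tz":0,"ax":0,"ay":0,"az":0,"jaw":0},{"tx":0,"ty":0,"tz":0,"ax":0,"ay":0,"az":0,"jaw":0}]'
python3 ph.py w18
python3 - <<'E'
from h import *
o=get_obs(); print(np.round(o['ee_pos'],2),np.round(o['ft_force'],1),np.round(o['moment'],2))
W=np.load('w18.npz')['W']; x,y,h=np.moveaxis(W,-1,0)
u=np.array([.9929,.1187]); p=np.array(o['ee_pos'])[:2]; a=(x-p[0])*u[0]+(y-p[1])*u[1]; b=-(x-p[0])*u[1]+(y-p[1])*u[0]
k=(abs(b)<13)&(a>14)&(a<45)&(h>25)&(h<48); A=np.c_[a[k],b[k],np.ones(k.sum())]; g=np.linalg.lstsq(A,h[k],rcond=None)[0]
print('wedge slope',g[:2].round(4),'(flat: -0.1667)','height at a=30',(g[2]+30*g[0]).round(2),'flat would be',20.2+4+(122-30)/6)
for s in (15,25,35,45):
    m=(abs(a-s)<1.5)&(h>26)&(abs(b)<25); print(s,np.percentile(b[m],[1,99]).round(1))
E
```

```text
t: 28.82
ee_pos: [519.6, -11.6, 24.2]
orientation: [-2.419, 1.999, -0.003]
ft_force: [-0.3, 0.7, -5.2]
width: 35.4
wrist rim L (np.float64(65.04), np.int64(7160)) R (np.float64(65.17), np.int64(6362)) front a -99.0
plate z (np.float64(20.23), np.int64(19990))
floor 47142 pitch*156 2.62 z at a=-78 37.96
[519.66 -11.57  24.22] [-0.6  0.2 -5.5] [0.11 0.31 0.  ]
wedge slope [-0.1651 -0.0118] (flat: -0.1667) height at a=30 39.25 flat would be 39.53333333333333
15 [-24.9  22.6]
25 [-24.3  24.3]
35 [-24.9  18.9]
45 [-23.1  24.2]
```

```bash
python3 -m inch '[{"tx":0,"ty":0,"tz":0.05,"ax":0,"ay":0,"az":0,"jaw":0},{"tx":0,"ty":0,"tz":0,"ax":0,"ay":0,"az":0,"jaw":0},{"tx":0,"ty":0,"tz":0,"ax":0,"ay":0,"az":0,"jaw":0}]'
python3 ph.py w19
python3 -m inch '[{"tx":0,"ty":0,"tz":0.05,"ax":0,"ay":0,"az":0,"jaw":0},{"tx":0,"ty":0,"tz":0,"ax":0,"ay":0,"az":0,"jaw":0},{"tx":0,"ty":0,"tz":0,"ax":0,"ay":0,"az":0,"jaw":0}]'
python3 ph.py w20
```

```text
t: 29.25
ee_pos: [519.7, -11.6, 24.1]
orientation: [-2.419, 1.999, -0.004]
ft_force: [-2.3, 1.7, 6.0]
width: 35.9
wrist rim L (np.float64(64.99), np.int64(7168)) R (np.float64(65.12), np.int64(6366)) front a -99.0
plate z (np.float64(20.22), np.int64(19981))
floor 47185 pitch*156 2.54 z at a=-78 37.89
t: 29.68
ee_pos: [519.7, -11.6, 24.1]
orientation: [-2.419, 1.998, -0.004]
ft_force: [-4.0, 0.7, 12.9]
width: 35.6
wrist rim L (np.float64(65.0), np.int64(7169)) R (np.float64(65.11), np.int64(6372)) front a -99.0
plate z (np.float64(20.23), np.int64(19999))
floor 47194 pitch*156 2.6 z at a=-78 37.91
```

```bash
python3 st.py s6; python3 - <<'E'
from h import *
z=np.load('s6.npz'); im=z['im']; save('s6crop',cv2.resize(im[90:330,100:430],None,fx=2.4,fy=2.4,interpolation=cv2.INTER_CUBIC))
W=z['W']; x,y,h=np.moveaxis(W,-1,0); k=(h>74)&(h<90)&(abs(x-494)<40)&(abs(y+313)<40); print('mallet head',k.sum(),np.median(W[k],0).round(1))
W0=np.load('scene0.npz')['W']; D=abs(W[...,2]-W0[...,2])>12; print('changed px',D.sum())
E
```

```text
ee [519.7 -11.6  24.1] F [-3.8  1.8 10.9] M [0.17 0.84 0.07] yaw -79.12 t 29.73 w 35.9
tip in 72.4 lat -0.9
ax,ay deg to level [-0.25  0.03  0.  ]
front (np.float64(64.12), np.int64(184)) fl (np.float64(63.83), np.int64(65)) fr (np.float64(64.11), np.int64(73)) back (np.float64(61.04), np.int64(344))
rim rect ((667.1497802734375, 7.434234619140625), (207.1252899169922, 280.9785461425781), 6.9788031578063965)
pan floor 1217 pitch mm at front foot(rel pivot +78): 2.31 roll mm over 216 -0.44 z0 35.74
mallet head 84 [ 495.2 -309.5   79.8]
changed px 28971
```

View pics/s6crop.png

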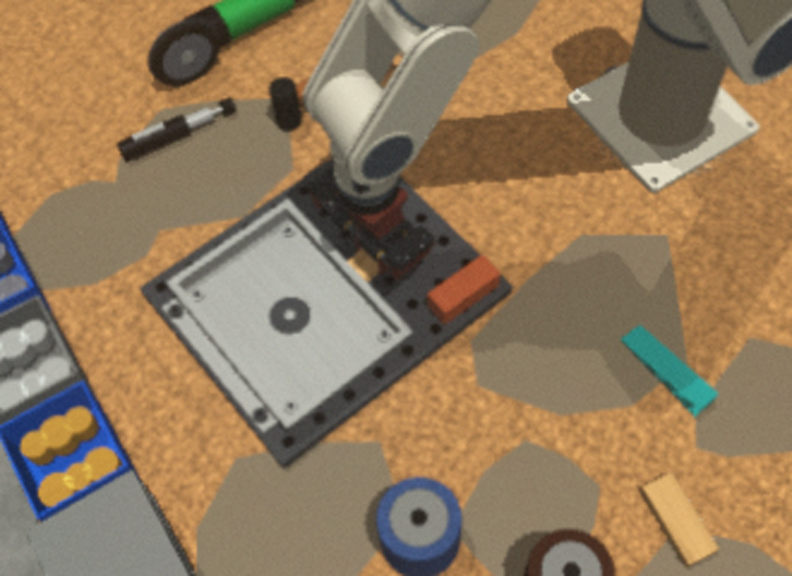

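The picture shows the wedge at (362,265), held in under the middle of the pan's front edge. The mallet head stands at (286,103) off the plate, and the bystanders are in place. I hand the job in.

```bash
python3 -c "
from h import *
ctrl.close_job(); o=get_obs(); print(o['t'],o['ee_pos'],o['ft_force'])"
```

```text
the job is handed in; nothing more can be done
the job is handed in; nothing more can be done
```

I did every step and handed the job in at about 29.7 s of the 72 s. The hand-in reports no verdict, so the figures below are my own last checks.

**What I did**
- I pressed the pin down with the mallet until the head sat flat on the plate. The pin area then read 20.5 mm against 20.2 mm for the plate, so it is flush.
- I set the mallet standing on the bench near its old place: head top at 80 mm, clear of the plate.
- I slid the hardwood wedge straight in under the middle of the pan's front edge and finished holding it in the gripper.

**Last checks**

| Check | Reading |
|---|---|
| Front feet gap | about 2.3–2.7 mm, level left to right within about 0.5 mm |
| Pan movement | about 4 mm back, towards the fence |
| Wedge tip depth | about 68 mm in from the moved edge |
| Wedge tip sideways | about 1 mm off the middle |
| Wedge on plate | flat, slope 0.165 measured just before the last 1 mm of lowering (flat is 0.167), gripper pressing down about 11–13 N |

**What went wrong or disagreed**
- The first row call was refused.
- The first mallet grasp closed above the handle, so I repeated it.
- Joint 6 hit its limit at the wedge, so I gripped it 4° askew and turned the tool to make up for it.
- Partway in, the gripper was carrying the wedge's thick end, so I lowered it until the plate took the load.
- I could not see the feet or the wedge–pan force directly. The gap comes from the depth of the pan's rim and floor, and the overhead and wrist cameras differ by about 0.3 mm. That the back feet are still down rests on the back rim's height being unchanged.

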